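# Re-rack the sharpened chisels in reverse order

## Robot

A 6-joint arm with a two-finger parallel gripper is mounted at the origin on a cart in front of the work surface, level with it; the furniture and walls round the work are solid. World frame = base frame: x ahead of the robot, y to its left, z up, the work surface at z = 0. Lengths are in mm, angles in rad, forces in N, time in s.
With the tool pointing down it reaches from about 400 to 925 mm from the base axis. Payload 12.5 kg.
Tool frame: the origin (TCP) lies at the very end of the fingers, on their centre line; the grasp point (between the pads) lies 19 mm behind it; z points along the fingers, y is the line along which they close (so a half turn about z gives the same grasp; the last joint's range is limited). The gripper opens to 95 mm and grips with 3 to 60 N. Pads are 20 mm wide; open, the fingers measure 119 mm over their backs; the gripper's body (75 mm by 180 mm) begins 59 mm behind the grasp point.
Start: joints at [-1.363, 0.491, 1.559, -0, 1.092, -0.106], TCP at [192.945, -594.491, 214.661] pointing down, gripper open.
Joint ranges: [-3.1, 3.1], [-0.84, 2.19], [0.05, 2.79], [-1.13, 4.28], [0.06, 2.93], [-2.69, 2.69]. Speed limits (rad/s): [2.22, 2.22, 2.79, 3.14, 3.14, 3.14].

## Interface

Orientations are given as [roll, pitch, yaw] about the fixed x, y, z axes, in that order (R = Rz(yaw) Ry(pitch) Rx(roll)).
In Python, from cell import state, imaging, env, spot_in, mark_of gives the robot as it stands. The module is installed in compiled form; this text tells all that it offers.
- The arm moves only by the tool step_arm, never from a script. Its argument "increments" is a list of rows, each an object with "slide": the shift along the tool's x, y, z in m, a list of three; "roll": the turn about the tool's z in rad. A call has 1 to 5 rows; each row is the pose to reach, as a shift and turn from the pose commanded when the call began, along the tool's axes at that moment; what a row does not reach only later rows make up. A row lasts 1/8 s, in which the tool goes at most 62.5 mm and 10.7 degrees, less where a joint would pass 70% of its speed; a pose out of reach is approached as far as the arm can. A call with a gripper value outside its range is refused whole. "fingers" is the opening, from 0 (shut) to 1 (fully open), set as the call begins (left out, the last holds). The fingers move at their own pace and stop on an object; the grip force is fixed at half the most. Time passes only in rows, so rows that repeat a pose let the fingers close. It gives the time, the measured TCP pose, the force, the opening and the grip force at its end, in the units of the state.
- state(): the state, without advancing time (a new reading comes with each control period).
- imaging.read_camera(name): name is "side" or "top"; returns a dict with "color" (420x560x3 uint8, red, green, blue), "z_map" (420x560 float32, mm along the optical axis (not along the pixel's ray), 0 where there is no reading), "intrinsics" (3x3 intrinsics, pixels), "camera_from_world" (4x4, takes a point from world to camera coordinates). Camera axes: x right, y up, looking along -z (the intrinsics and any distortion apply to the point x, -y, -z); pixel columns grow to the right and rows downward; lengths in mm; the calibration is good to about 2 mm. A picture is of the moment at which its call begins.
- env.job_done(): hands the job in; it is judged then, once.
Trained networks look in the newest picture that a camera, given by its name, has taken for a name from the list of things; names that differ only in an ending like _2 or _b are one class to them, and where a whole thing is asked for, a point or a joint stands for the part that bears it (a point fixed in the world has none). Each returns a list of dicts, best first, with "confidence" (0 to 1); they miss things now and then, are a little off and sometimes report something else, mostly with a low value. They report only what shows in the picture. A call takes as long as a camera call.
- spot_in(camera, target): "bbox" ([left, top, right, bottom] in pixels, round what is visible of it).
- mark_of(camera, target): "uv" ([column, row] in pixels: a listed point, or the origin of a listed thing).
The state is a dict: "t": time; "joints": joint angles; "qvel": joint speeds; "tau": joint torques, N m; "eef_pos": TCP position; "tcp_rot": TCP orientation; "ft_force": force on the tool from outside, world axes, zero at the start; "moment": the same for the moment, N m; "opening": opening from 0.0 (shut) to 1.0 (fully open); "grip_force": force on a finger pad.
Only numpy, scipy, OpenCV 4.12 (cv2) and the standard library are available. Lean on these libraries where they do the work, as an engineer would, in place of code of your own. Each camera call takes 0.05 s, during which the arm holds its last target. There are 200 camera calls.

## Task

The four chisels lie in single saddles in the order they were sharpened; move them all to the empty long rack, one to a notch, in the reverse order: the one now nearest the robot goes into the farthest notch, and so on, until the farthest one lies in the nearest notch. Lay each chisel across both rails with its handle on the handle rail, handles pointing the same way as now, and let go of it. Leave the tape measure and the walnut offcut between the racks where they are.

Things in the scene. Friction and masses are not known exactly. Their poses are not given: they have to be found in the camera images.
- chisel_a: Loose chisel, 162 mm long, 0.12 kg, blade 6 mm wide, the narrowest; lies level in saddle_a. Origin mid-length, 11 mm under the handle axis; own x from blade edge (-81) to handle end (+81), z up. Round handle 21.6 mm thick at x = +26..81, neck 18 mm at +10..26, blade 3 mm thick at -81..-11, underside z = +5. Grip across the handle at about x = +30, clear of the saddle and rails.
- chisel_b: Loose chisel, 162 mm long, 0.12 kg, blade 10 mm wide; lies level in saddle_b. Origin mid-length, 11 mm under the handle axis; own x from blade edge (-81) to handle end (+81), z up. Round handle 21.6 mm thick at x = +26..81, neck 18 mm at +10..26, blade 3 mm thick at -81..-11, underside z = +5. Grip across the handle at about x = +30, clear of the saddle and rails.
- chisel_c: Loose chisel, 162 mm long, 0.12 kg, blade 15 mm wide; lies level in saddle_c. Origin mid-length, 11 mm under the handle axis; own x from blade edge (-81) to handle end (+81), z up. Round handle 21.6 mm thick at x = +26..81, neck 18 mm at +10..26, blade 3 mm thick at -81..-11, underside z = +5. Grip across the handle at about x = +30, clear of the saddle and rails.
- chisel_d: Loose chisel, 162 mm long, 0.12 kg, blade 22 mm wide, the widest; lies level in saddle_d. Origin mid-length, 11 mm under the handle axis; own x from blade edge (-81) to handle end (+81), z up. Round handle 21.6 mm thick at x = +26..81, neck 18 mm at +10..26, blade 3 mm thick at -81..-11, underside z = +5. Grip across the handle at about x = +30, clear of the saddle and rails.
- saddle_a: Dark wooden saddle, 44 mm wide, screwed to the plywood board: handle block (x = 56..68) and blade block (x = -46..-34) on a 14 mm wide bar, cheeks up to 26 mm over its base. chisel_a starts in it; saddles stay put, so they show where each chisel started. Origin: centre of its underside, x as the chisel's; the chisel's origin lies 14 mm above it.
- saddle_b: Dark wooden saddle, 44 mm wide, screwed to the plywood board: handle block (x = 56..68) and blade block (x = -46..-34) on a 14 mm wide bar, cheeks up to 26 mm over its base. chisel_b starts in it; saddles stay put, so they show where each chisel started. Origin: centre of its underside, x as the chisel's; the chisel's origin lies 14 mm above it.
- saddle_c: Dark wooden saddle, 44 mm wide, screwed to the plywood board: handle block (x = 56..68) and blade block (x = -46..-34) on a 14 mm wide bar, cheeks up to 26 mm over its base. chisel_c starts in it; saddles stay put, so they show where each chisel started. Origin: centre of its underside, x as the chisel's; the chisel's origin lies 14 mm above it.
- saddle_d: Dark wooden saddle, 44 mm wide, screwed to the plywood board: handle block (x = 56..68) and blade block (x = -46..-34) on a 14 mm wide bar, cheeks up to 26 mm over its base. chisel_d starts in it; saddles stay put, so they show where each chisel started. Origin: centre of its underside, x as the chisel's; the chisel's origin lies 14 mm above it.
- saddle_board: Fixed plywood board, 150 x 264 x 6 mm, left or right of the long rack. Origin at its underside; own x points to the robot's right (within 10 degrees), where the handles lie; own y runs along the row, away from the robot. Saddles at x = -30, y = -81 (nearest the robot), -27, +27, +81 mm, lettered in any order.
- long_rack: Fixed wooden ladder rack, 264 mm long, no floor: handle rail x = 26..38, top 14 mm up; blade rail x = -76..-64, top 19 mm up. 45-degree ridges, 14 and 8 mm high, part notches at y = -81 (nearest the robot), -27, 27, 81. Origin at bench height; x to the robot's right (handle side), y away from it. Chisel in place: x along rack x, origin at x = -30, z = 14 mm.
- tape_measure: Bystander: yellow tape measure, 35 x 85 x 66 mm, standing on the bench between the racks; origin under its centre. Beyond it, near x = 0.61, y = 0.21, stands a fixed upright file of sanding sheets, 185 mm high, and behind the right-hand row, beyond x = 0.73, a fixed drawer chest 225 mm high: carry chisels above 0.2 m and do not swing wide over x = 0.65 on the right.
- offcut_walnut: Bystander: dark flat walnut offcut, 40 x 62 x 12 mm, on the bench between the racks; origin under its centre.

How it is judged (in metres and radians):
At the end, for the whole second after the job is handed in: Every chisel lies still and released in the long rack, in the notch mirroring its start (nearest to farthest and so on): origin within 13 mm of the notch line, 20 mm of its place lengthwise, 7 mm of its height, 0.2 rad of the rack's x. Tape measure and offcut not shifted over 25 mm (((y of saddle_a in the frame of saddle_board between -0.101 and -0.061 m and y of chisel_a in the frame of long_rack between 0.068 and 0.094 m) or (y of saddle_a in the frame of saddle_board between -0.047 and -0.007 m and y of chisel_a in the frame of long_rack between 0.014 and 0.04 m) or (y of saddle_a in the frame of saddle_board between 0.007 and 0.047 m and y of chisel_a in the frame of long_rack between -0.04 and -0.014 m) or (y of saddle_a in the frame of saddle_board between 0.061 and 0.101 m and y of chisel_a in the frame of long_rack between -0.094 and -0.068 m)) and x of long_rack in the frame of chisel_a between 0.01 and 0.05 m and z of chisel_a in the frame of long_rack between 0.007 and 0.021 m and angle between the x axis of each of chisel_a, chisel_b, chisel_c, chisel_d and the x axis of long_rack, either way round below 0.2 rad and linear speed of each of chisel_a, chisel_b, chisel_c, chisel_d below 0.02 m/s and contact force between each of chisel_a, chisel_b, chisel_c, chisel_d and the fingers below 0.1 N and ((y of saddle_b in the frame of saddle_board between -0.101 and -0.061 m and y of chisel_b in the frame of long_rack between 0.068 and 0.094 m) or (y of saddle_b in the frame of saddle_board between -0.047 and -0.007 m and y of chisel_b in the frame of long_rack between 0.014 and 0.04 m) or (y of saddle_b in the frame of saddle_board between 0.007 and 0.047 m and y of chisel_b in the frame of long_rack between -0.04 and -0.014 m) or (y of saddle_b in the frame of saddle_board between 0.061 and 0.101 m and y of chisel_b in the frame of long_rack between -0.094 and -0.068 m)) and x of long_rack in the frame of chisel_b between 0.01 and 0.05 m and z of chisel_b in the frame of long_rack between 0.007 and 0.021 m and ((y of saddle_c in the frame of saddle_board between -0.101 and -0.061 m and y of chisel_c in the frame of long_rack between 0.068 and 0.094 m) or (y of saddle_c in the frame of saddle_board between -0.047 and -0.007 m and y of chisel_c in the frame of long_rack between 0.014 and 0.04 m) or (y of saddle_c in the frame of saddle_board between 0.007 and 0.047 m and y of chisel_c in the frame of long_rack between -0.04 and -0.014 m) or (y of saddle_c in the frame of saddle_board between 0.061 and 0.101 m and y of chisel_c in the frame of long_rack between -0.094 and -0.068 m)) and x of long_rack in the frame of chisel_c between 0.01 and 0.05 m and z of chisel_c in the frame of long_rack between 0.007 and 0.021 m and ((y of saddle_d in the frame of saddle_board between -0.101 and -0.061 m and y of chisel_d in the frame of long_rack between 0.068 and 0.094 m) or (y of saddle_d in the frame of saddle_board between -0.047 and -0.007 m and y of chisel_d in the frame of long_rack between 0.014 and 0.04 m) or (y of saddle_d in the frame of saddle_board between 0.007 and 0.047 m and y of chisel_d in the frame of long_rack between -0.04 and -0.014 m) or (y of saddle_d in the frame of saddle_board between 0.061 and 0.101 m and y of chisel_d in the frame of long_rack between -0.094 and -0.068 m)) and x of long_rack in the frame of chisel_d between 0.01 and 0.05 m and z of chisel_d in the frame of long_rack between 0.007 and 0.021 m); the robot touches nothing.
It fails at once if the tape measure or the offcut is shifted by more than 25 mm (distance of any of tape_measure, offcut_walnut from where it was at the start of the episode above 0.025 m).
It also fails if it takes over 134 s, if anything falls off the work surface, if the arm or the gripper's body presses on something with over 40 N, if the wrist force passes 120 N, or if a joint passes its speed limit or range.

## Working session

There is one attempt and no reset: what is moved stays moved. The work goes in short steps, Python scripts to look and compute and a tool call to move; the robot and the scene stay as the last step left them, time stands still between calls to the robot, and variables do not carry over. Pictures are saved under pics/ and viewed, at most 14 in all, crops included, and the job is handed in when it is done.

Besides the shell and the picture viewer there is one more tool, called as name([rows], argument=value, ...), one row to a line, values as JSON. step_arm: Moves the arm, as the interface text tells. Its arguments: {"type":"object","properties":{"increments":{"type":"array"},"fingers":{"type":"number"}},"required":["increments"]}

```bash
mkdir -p pics; python3 - <<'E'
from cell import state, imaging, spot_in, mark_of
import cv2,numpy as np
print(state())
for n in("top","side"):
    c=imaging.read_camera(n); cv2.imwrite(f"pics/{n}0.png",c["color"][:,:,::-1]); np.savez(f"{n}0.npz",**c)
    print(n,c["intrinsics"].tolist(),np.round(c["camera_from_world"],3).tolist())
    for t in("chisel_a","saddle_a","saddle_board","long_rack","tape_measure","offcut_walnut"):
        print(t,[(np.round(m["uv"],1).tolist(),round(m["confidence"],2)) for m in mark_of(n,t)])
E
```

```text
{'t': 0.0, 'joints': array([-1.36262687e+00,  4.91564743e-01,  1.55950102e+00, -1.31823735e-05,
        1.09170018e+00, -1.05592934e-01]), 'qvel': array([-0.00102741, -0.00052284, -0.00167441,  0.0004581 ,  0.00047773,
       -0.00216366]), 'tau': array([ 7.67478869e-04, -6.12658453e+01, -2.58187544e+01,  6.92743971e-02,
        4.81568731e-02, -9.43090026e-05]), 'eef_pos': array([ 192.86636252, -594.21390709,  214.04077567]), 'tcp_rot': array([-3.14042467e+00, -1.12035012e-04,  3.13768407e-01]), 'ft_force': array([-0.28195312,  0.13907941,  0.27899107]), 'moment': array([ 0.00561772,  0.03606969, -0.00509973]), 'grip_force': 0.0, 'opening': 1.000722608813284}
top [[436.39934287012886, 0.0, 271.08479510459654], [0.0, 436.39934287012886, 208.62889665239712], [0.0, 0.0, 1.0]] [[-0.004, -1.0, -0.003, 169.851], [0.988, -0.004, 0.156, -508.849], [-0.156, -0.002, 0.988, -1014.256], [0.0, 0.0, 0.0, 1.0]]
chisel_a [([356.7, 230.6], 0.82), ([357.8, 163.8], 0.81), ([353.6, 184.8], 0.67), ([362.1, 205.5], 0.58)]
saddle_a [([356.8, 185.7], 0.75), ([355.5, 229.0], 0.73), ([354.9, 206.9], 0.64), (
[... 192 characters left out ...]
8), ([356.7, 205.4], 0.2)]
side [[514.6229488915776, 0.0, 280.8066720610991], [0.0, 514.6229488915776, 208.96376040012592], [0.0, 0.0, 1.0]] [[0.983, -0.181, -0.019, -452.135], [0.092, 0.403, 0.911, -148.852], [-0.157, -0.897, 0.413, -843.921], [0.0, 0.0, 0.0, 1.0]]
chisel_a [([285.9, 271.6], 0.88), ([343.5, 263.0], 0.86), ([372.1, 260.1], 0.77), ([312.7, 267.4], 0.62)]
saddle_a [([343.7, 273.2], 0.85), ([377.0, 266.2], 0.74), ([284.9, 280.0], 0.72), ([314.6, 276.9], 0.62)]
saddle_board [([334.6, 285.2], 0.63), ([286.3, 273.9], 0.62)]
long_rack [([284.0, 196.4], 0.68)]
tape_measure [([282.4, 216.0], 0.73)]
offcut_walnut [([234.4, 223.0], 0.66), ([285.9, 278.7], 0.59), ([347.0, 263.9], 0.34)]
```

```bash
python3 - <<'E'
import cv2
a=cv2.imread("pics/top0.png")[110:290,150:450]
cv2.imwrite("pics/top0c.png",cv2.resize(a,(800,480),interpolation=cv2.INTER_CUBIC))
E
```

```text
(no output)
```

View pics/top0c.png

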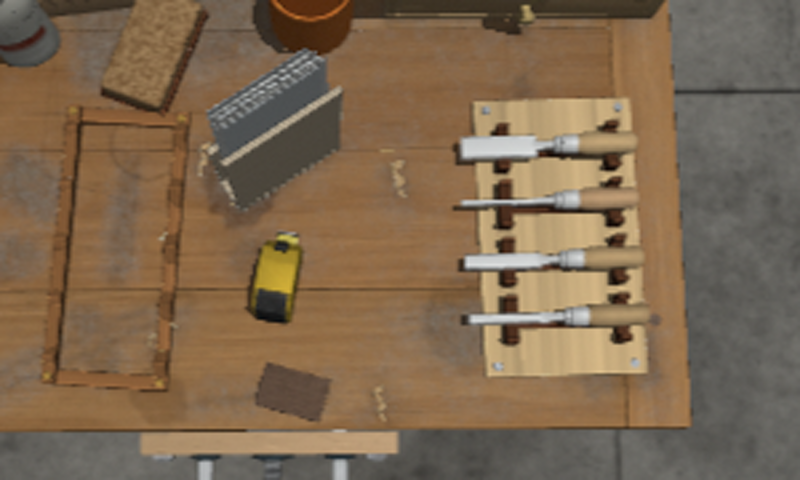

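View pics/side0.png

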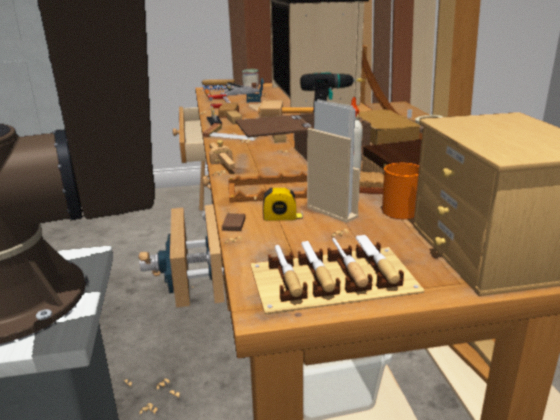

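```bash
cat > h.py <<'E'
import numpy as np,cv2
def world(c):
    K=c["intrinsics"];T=np.linalg.inv(c["camera_from_world"]);d=c["z_map"].astype(float)
    v,u=np.mgrid[:d.shape[0],:d.shape[1]]
    P=np.stack([(u-K[0,2])/K[0,0]*d,-(v-K[1,2])/K[1,1]*d,-d,np.ones_like(d)],-1)@T.T
    return P[...,:3]
E
python3 - <<'E'
from h import *
c=dict(np.load("top0.npz"));W=world(c);d=c["z_map"];ok=d>0
hsv=cv2.cvtColor(c["color"],cv2.COLOR_RGB2HSV)
def box(n,m):
    p=W[m&ok][:,:2].astype(np.float32);r=cv2.minAreaRect(p)
    print(n,len(p),np.round(r[0],1),np.round(r[1],1),round(r[2],2),"corners",np.round(cv2.boxPoints(r)).tolist())
X,Y,Z=W[...,0],W[...,1],W[...,2]
print("bench",np.median(Z[220:250,180:200]),np.std(Z[225:240,185:200]))
def comps(n,m,mn=30):
    k,l,s,_=cv2.connectedComponentsWithStats((m&ok).astype(np.uint8))
    for i in range(1,k):
        if s[i,4]>mn: box(n,l==i); print("   zmax",np.round(np.percentile(Z[l==i],[5,50,95]),1))
u=np.arange(560)[None,:]+0*Z; v=np.arange(420)[:,None]+0*Z
comps("rack",(Z>7)&(Z<60)&(u<222)&(u>160)&(v>147)&(v<258))
comps("board",(Z>3)&(Z<60)&(u>315)&(u<400)&(v>140)&(v<255))
comps("handles",(Z>29)&(Z<60)&(u>315)&(u<400)&(v>140)&(v<255),15)
comps("mid",(Z>6)&(Z<250)&(u>222)&(u<315)&(v>120)&(v<275))
E
```

```text
bench 0.7330963553838501 101.49995243474024
rack 1597 [536.1 358.4] [117.9 272. ] 86.75 corners [[397.0, 307.0], [669.0, 292.0], [675.0, 410.0], [404.0, 425.0]]
   zmax [ 8.  16.6 26.4]
board 6356 [541.7 -49.3] [274.5 177. ] 1.15 corners [[403.0, 36.0], [406.0, -140.0], [681.0, -135.0], [677.0, 42.0]]
   zmax [ 4.2  8.7 40.6]
handles 333 [622.6 -53.2] [ 21.8 135.8] 0.73 corners [[611.0, 15.0], [613.0, -121.0], [634.0, -121.0], [633.0, 15.0]]
   zmax [29.5 37.7 43.2]
handles 34 [621.2  28.8] [19.9 18.2] 89.75 corners [[612.0, 19.0], [630.0, 19.0], [630.0, 39.0], [612.0, 39.0]]
   zmax [29.6 30.8 32.3]
handles 282 [569.8 -61.6] [ 20.3 119.5] 1.47 corners [[558.0, -2.0], [561.0, -122.0], [581.0, -121.0], [578.0, -2.0]]
   zmax [30.8 39.  43.2]
handles 354 [515.1 -43.5] [ 20.5 160.1] 0.68 corners [[504.0, 36.0], [506.0, -124.0], [526.0, -123.0], [524.0, 37.0]]
   zmax [29.3 37.6 42.9]
handles 278 [461.9 -75.9] [ 19.3 101.2] 0.29 corners [[452.0, -25.0], [453.0, -127.0], [472.0, -126.0], [471.0, -25.0]]
   zmax [30.7 38.9 43.5]
handles 25 [460.5  19.3] [31.9  5.2] 89.91 corners [[458.0, 3.0], [463.0, 3.0], [463.0, 35.0], [458.0, 35.0]]
   zmax [29.2 30.5 32.4]
mid 2164 [657.1 198.2] [112.6 205.9] 58.23 corners [[540.0, 205.0], [715.0, 96.0], [774.0, 192.0], [599.0, 300.0]]
   zmax [ 17.7 169.2 238. ]
mid 480 [502.7 208.1] [35.  85.2] 79.87 corners [[458.0, 198.0], [542.0, 183.0], [548.0, 218.0], [464.0, 233.0]]
   zmax [14.3 61.4 66.9]
mid 417 [396.  196.5] [62.7 39.8] 74.35 corners [[368.0, 172.0], [407.0, 161.0], [424.0, 221.0], [385.0, 232.0]]
   zmax [ 9.2 12.7 15.8]
```

```bash
python3 - <<'E'
from h import *
c=dict(np.load("top0.npz"));W=world(c);d=c["z_map"]
X,Y,Z=W[...,0],W[...,1],W[...,2]
m=(d>0)&(Z>75)&(Z<260)&(X>500)&(X<740)&(Y>100)&(Y<330)
for z0,z1 in((75,120),(120,170),(170,200),(200,260)):
    k=m&(Z>=z0)&(Z<z1)
    if k.sum(): print(z0,k.sum(),X[k].min(),X[k].max(),Y[k].min(),Y[k].max(), np.round(np.percentile(Z[k],[50,98])))
k=m&(Y>260);print(np.round(np.c_[X[k],Y[k],Z[k]][::8]).tolist())
for t,a,b in((0,370,760),):
    k=(d>0)&(Y<40)&(Y>-250)&(X>630)&(X<900)&(Z>90);print("chest",np.percentile(X[k],[0,1,5]))
E
```

```text
75 392 564.8410601346374 738.962103508554 142.75222056767035 265.94921365389285 [ 97. 118.]
120 326 565.5254474503197 637.9046619475629 151.26351562681754 252.4784147516769 [149. 169.]
170 408 566.0365552247557 636.8611231486564 151.8646810117247 252.79811463167002 [183. 198.]
200 668 578.7911185778569 644.202685923568 164.7197885288808 254.08152815808955 [233. 242.]
[[601.0, 261.0, 114.0], [593.0, 263.0, 110.0], [593.0, 262.0, 80.0]]
chest [736.60745682 748.91182181 753.3127455 ]
```

step_arm([
  {"slide": [0,0,0],"roll": -0.18},
  {"slide": [0.02,-0.05,0],"roll": -0.36},
  {"slide": [0.06,-0.09,0],"roll": -0.54},
  {"slide": [0.11,-0.12,0],"roll": -0.72},
  {"slide": [0.16,-0.15,0],"roll": -0.9},
], fingers=0.46)

```text
t: 1.32
eef_pos: [299.6, -401.1, 214.9]
tcp_rot: [3.141, 0.001, 1.219]
ft_force: [0.6, 0.3, -0.0]
opening: 0.532
grip_force: 0.0
```

step_arm([
  {"slide": [0.05,0.005,0],"roll": -0.09},
  {"slide": [0.11,0.01,0],"roll": -0.19},
  {"slide": [0.17,0.02,0],"roll": -0.29},
  {"slide": [0.23,0.025,0],"roll": -0.38},
  {"slide": [0.28,0.03,0],"roll": -0.38},
])

```text
t: 1.95
eef_pos: [425.4, -148.6, 214.9]
tcp_rot: [3.141, 0.0, 1.596]
ft_force: [0.5, -0.4, 1.0]
opening: 0.461
grip_force: 0.0
```

step_arm([
  {"slide": [0.04,0.02,0.02],"roll": 0},
  {"slide": [0.0747,0.0388,0.06],"roll": 0},
  {"slide": [0.0747,0.0388,0.1],"roll": 0},
  {"slide": [0.0747,0.0388,0.13],"roll": 0},
  {"slide": [0.0747,0.0388,0.13],"roll": 0},
])

```text
t: 2.58
eef_pos: [461.1, -74.7, 83.4]
tcp_rot: [-3.138, -0.001, 1.594]
ft_force: [0.0, -0.6, 0.1]
opening: 0.46
grip_force: 0.0
```

```bash
python3 - <<'E'
from cell import *
import cv2,numpy as np
s=state();print(s["eef_pos"],s["tcp_rot"],s["opening"],s["joints"])
c=imaging.read_camera("side");cv2.imwrite("pics/s1.png",cv2.resize(c["color"][170:320,200:450,::-1],(800,480)))
E
```

```text
[461.11153998 -74.67493306  83.36032999] [-3.13820013e+00 -1.04267287e-03  1.59400859e+00] 0.4598380245290581 [-3.02044866e-01  4.73148793e-01  2.06976474e+00 -1.69627225e-04
  6.02226971e-01 -3.25118938e-01]
```

View pics/s1.png

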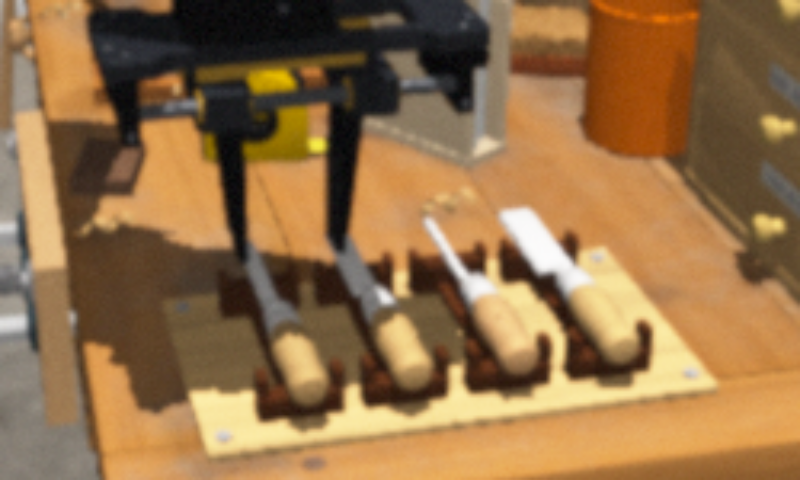

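The picture shows the open fingers (tips near 245,260 and 345,245 in the crop) hovering 80 mm above the near chisel, with the row intact. I'll go down and grip.

step_arm([
  {"slide": [0,0,0.03],"roll": 0},
  {"slide": [0,0,0.055],"roll": 0},
  {"slide": [0,0,0.072],"roll": 0},
  {"slide": [0,0,0.072],"roll": 0},
])

```text
t: 3.12
eef_pos: [462.2, -75.3, 13.2]
tcp_rot: [3.141, 0.0, 1.593]
ft_force: [-0.9, -0.6, 0.6]
opening: 0.462
grip_force: 0.0
```

step_arm([
  {"slide": [0,0,0],"roll": 0},
  {"slide": [0,0,0],"roll": 0},
  {"slide": [0,0,0],"roll": 0},
  {"slide": [0,0,0],"roll": 0},
], fingers=0)

```text
t: 3.62
eef_pos: [462.1, -75.1, 13.2]
tcp_rot: [3.141, 0.0, 1.594]
ft_force: [-0.7, -0.2, 8.4]
opening: 0.221
grip_force: 30.0
```

step_arm([
  {"slide": [0,0,-0.03],"roll": 0},
  {"slide": [0,0,-0.085],"roll": 0},
  {"slide": [0,0,-0.145],"roll": 0},
  {"slide": [0,0,-0.205],"roll": 0},
  {"slide": [0,0,-0.257],"roll": 0},
])

```text
t: 4.25
eef_pos: [461.5, -74.9, 272.1]
tcp_rot: [3.141, 0.0, 1.594]
ft_force: [1.1, -0.3, -2.1]
opening: 0.225
grip_force: 30.0
```

step_arm([
  {"slide": [0.03,0.012,0],"roll": 0},
  {"slide": [0.085,0.034,0],"roll": 0},
  {"slide": [0.14,0.056,0],"roll": 0},
  {"slide": [0.195,0.078,0],"roll": 0},
  {"slide": [0.25,0.1,0],"roll": 0},
])

```text
t: 4.88
eef_pos: [556.3, 179.2, 269.6]
tcp_rot: [-3.141, 0.0, 1.594]
ft_force: [1.1, -1.0, -0.4]
opening: 0.219
grip_force: 30.0
```

step_arm([
  {"slide": [0.055,0.022,0],"roll": 0.02},
  {"slide": [0.105,0.042,0],"roll": 0.04},
  {"slide": [0.14,0.057,0],"roll": 0.06},
  {"slide": [0.1556,0.0633,0],"roll": 0.08},
  {"slide": [0.1556,0.0633,0],"roll": 0.08},
])

```text
t: 5.5
eef_pos: [615.5, 335.1, 268.7]
tcp_rot: [-3.14, 0.001, 1.515]
ft_force: [-0.1, -0.4, -1.3]
opening: 0.218
grip_force: 30.0
```

step_arm([
  {"slide": [0,0,0.04],"roll": 0},
  {"slide": [0,0,0.09],"roll": 0},
  {"slide": [0,0,0.14],"roll": 0},
  {"slide": [0,0,0.175],"roll": 0},
  {"slide": [0,0,0.19],"roll": 0},
])

```text
t: 6.12
eef_pos: [615.0, 333.0, 77.9]
tcp_rot: [-3.139, 0.001, 1.513]
ft_force: [0.1, -0.0, -1.1]
opening: 0.215
grip_force: 30.0
```

```bash
python3 - <<'E'
from cell import *
import cv2,numpy as np
s=state();print(s["eef_pos"],s["tcp_rot"],s["opening"],s["grip_force"])
c=imaging.read_camera("top");cv2.imwrite("pics/t2.png",cv2.resize(c["color"][110:290,130:430,::-1],(800,480)));np.savez("t2.npz",**c)
E
```

```text
[614.97379999 332.97693774  77.87513085] [-3.13905216e+00  1.46288334e-03  1.51344997e+00] 0.2150288165369358 29.998472034931183
```

View pics/t2.png

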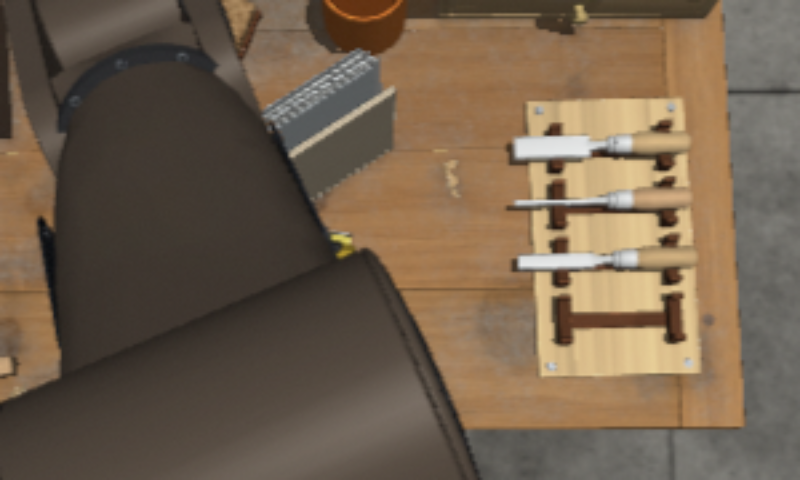

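The near saddle (620,320 in the crop) is empty and its chisel is in hand. The arm hides the rack, so I'll rely on the measured poses and watch the force.

step_arm([
  {"slide": [0,0,0.03],"roll": 0},
  {"slide": [0,0,0.05],"roll": 0},
  {"slide": [0,0,0.063],"roll": 0},
  {"slide": [0,0,0.072],"roll": 0},
  {"slide": [0,0,0.072],"roll": 0},
])

```text
t: 6.8
eef_pos: [615.9, 334.3, 7.7]
tcp_rot: [3.141, -0.0, 1.514]
ft_force: [0.2, 0.9, -0.8]
opening: 0.221
grip_force: 30.0
```

step_arm([
  {"slide": [0,0,0],"roll": 0},
  {"slide": [0,0,0],"roll": 0},
  {"slide": [0,0,0],"roll": 0},
], fingers=0.46)

```text
t: 7.18
eef_pos: [615.9, 334.3, 7.9]
tcp_rot: [3.141, -0.0, 1.514]
ft_force: [0.7, 1.0, -0.2]
opening: 0.442
grip_force: 0.0
```

step_arm([
  {"slide": [0,0,-0.03],"roll": 0},
  {"slide": [0,0,-0.085],"roll": 0},
  {"slide": [0,0,-0.145],"roll": 0},
  {"slide": [0,0,-0.205],"roll": 0},
  {"slide": [0,0,-0.262],"roll": 0},
])

```text
t: 7.8
eef_pos: [615.6, 334.1, 272.1]
tcp_rot: [3.141, -0.0, 1.514]
ft_force: [0.0, 0.7, -1.0]
opening: 0.462
grip_force: 0.0
```

step_arm([
  {"slide": [-0.03,-0.006,0],"roll": 0},
  {"slide": [-0.085,-0.016,0],"roll": 0},
  {"slide": [-0.14,-0.026,0],"roll": 0},
  {"slide": [-0.195,-0.036,0],"roll": 0},
  {"slide": [-0.25,-0.046,0],"roll": 0},
])

```text
t: 8.43
eef_pos: [554.9, 85.7, 269.9]
tcp_rot: [3.141, 0.0, 1.514]
ft_force: [1.2, 0.0, -0.8]
opening: 0.457
grip_force: 0.0
```

step_arm([
  {"slide": [-0.055,-0.01,0],"roll": -0.02},
  {"slide": [-0.105,-0.02,0],"roll": -0.04},
  {"slide": [-0.145,-0.028,0],"roll": -0.06},
  {"slide": [-0.1623,-0.0309,0],"roll": -0.08},
  {"slide": [-0.1623,-0.0309,0],"roll": -0.08},
])

```text
t: 9.05
eef_pos: [515.3, -73.9, 269.9]
tcp_rot: [3.141, 0.0, 1.592]
ft_force: [0.5, 1.1, -0.3]
opening: 0.458
grip_force: 0.0
```

```bash
cat > look.py <<'E'
import sys
from cell import *
from h import *
s=state();print(s["eef_pos"],s["tcp_rot"],s["opening"])
c=imaging.read_camera("top");W=world(c);X,Y,Z=W[...,0],W[...,1],W[...,2]
cv2.imwrite(f"pics/{sys.argv[1]}.png",cv2.resize(c["color"][130:280,150:400,::-1],(800,480)))
h=cv2.cvtColor(c["color"],cv2.COLOR_RGB2HSV)
# handle/blade tops in rack frame
O=np.array([535.,339.4]);xd=np.array([-.0567,-.9984]);yd=np.array([.9984,-.0567])
rx=(X-O[0])*xd[0]+(Y-O[1])*xd[1];ry=(X-O[0])*yd[0]+(Y-O[1])*yd[1]
for n in(-81,-27,27,81):
    m=(abs(ry-n)<18)&(Z>15)&(Z<60)
    for nm,a,b in(("handle",-2,24),("handend",40,62),("bladetip",-125,-78),("blade",-60,-45)):
        k=m&(rx>a)&(rx<b)
        if k.sum()>5: print(n,nm,k.sum(),"y",round(ry[k].mean(),1),"x",np.round([rx[k].min(),rx[k].max()],1),"ztop",round(np.percentile(Z[k],90),1))
E
python3 look.py t3
```

```text
[515.31057993 -73.86541935 269.85912638] [3.14119483e+00 1.97981964e-04 1.59162064e+00] 0.4583742369621203
81 handle 84 y 81.0 x [-1.4 22.7] ztop 36.8
81 handend 40 y 80.9 x [40.4 52. ] ztop 36.6
81 bladetip 49 y 82.6 x [-108.2  -78.9] ztop 24.7
81 blade 24 y 82.2 x [-59.9 -46.7] ztop 25.4
```

View pics/t3.png

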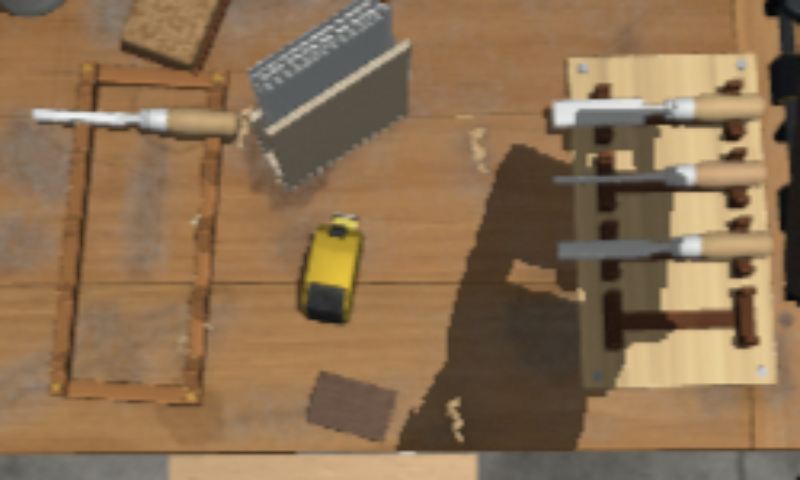

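The first chisel lies straight in the far notch (y = 81, handle top 36.7 mm), and the bystanders haven't moved. Next is the second chisel.

step_arm([
  {"slide": [0,0,0.05],"roll": 0},
  {"slide": [0,0,0.105],"roll": 0},
  {"slide": [0,0,0.155],"roll": 0},
  {"slide": [0,0,0.195],"roll": 0},
  {"slide": [0,0,0.21],"roll": 0},
])

```text
t: 9.72
eef_pos: [515.1, -71.8, 57.9]
tcp_rot: [-3.139, -0.001, 1.595]
ft_force: [0.2, -0.7, 0.5]
opening: 0.459
grip_force: 0.0
```

step_arm([
  {"slide": [0,0,0.025],"roll": 0},
  {"slide": [0,0,0.04],"roll": 0},
  {"slide": [0,0,0.047],"roll": 0},
  {"slide": [0,0,0.047],"roll": 0},
])

```text
t: 10.22
eef_pos: [515.7, -72.9, 12.9]
tcp_rot: [3.141, 0.0, 1.594]
ft_force: [-0.4, 0.3, 0.4]
opening: 0.462
grip_force: 0.0
```

step_arm([
  {"slide": [0,0,0],"roll": 0},
  {"slide": [0,0,0],"roll": 0},
  {"slide": [0,0,0],"roll": 0},
  {"slide": [0,0,0],"roll": 0},
], fingers=0)

```text
t: 10.72
eef_pos: [515.6, -73.1, 12.9]
tcp_rot: [3.141, 0.0, 1.594]
ft_force: [-1.4, -0.5, 6.1]
opening: 0.218
grip_force: 30.0
```

step_arm([
  {"slide": [0,0,-0.03],"roll": 0},
  {"slide": [0,0,-0.085],"roll": 0},
  {"slide": [0,0,-0.145],"roll": 0},
  {"slide": [0,0,-0.205],"roll": 0},
  {"slide": [0,0,-0.257],"roll": 0},
])

```text
t: 11.35
eef_pos: [515.2, -72.9, 271.9]
tcp_rot: [3.141, 0.0, 1.594]
ft_force: [1.1, -0.3, -2.1]
opening: 0.218
grip_force: 30.0
```

step_arm([
  {"slide": [0.03,0.004,0],"roll": 0},
  {"slide": [0.085,0.012,0],"roll": 0},
  {"slide": [0.14,0.02,0],"roll": 0},
  {"slide": [0.195,0.027,0],"roll": 0},
  {"slide": [0.25,0.034,0],"roll": 0},
])

```text
t: 11.98
eef_pos: [543.6, 179.5, 269.4]
tcp_rot: [-3.141, 0.0, 1.594]
ft_force: [1.1, 0.1, -1.6]
opening: 0.221
grip_force: 30.0
```

step_arm([
  {"slide": [0.055,0.007,0],"roll": 0.02},
  {"slide": [0.105,0.015,0],"roll": 0.04},
  {"slide": [0.145,0.02,0],"roll": 0.06},
  {"slide": [0.1592,0.0217,0],"roll": 0.08},
  {"slide": [0.1592,0.0217,0],"roll": 0.08},
])

```text
t: 12.6
eef_pos: [561.4, 338.1, 268.8]
tcp_rot: [-3.141, 0.001, 1.515]
ft_force: [-0.2, -0.2, -1.8]
opening: 0.218
grip_force: 30.0
```

step_arm([
  {"slide": [0,0,0.04],"roll": 0},
  {"slide": [0,0,0.09],"roll": 0},
  {"slide": [0,0,0.14],"roll": 0},
  {"slide": [0,0,0.175],"roll": 0},
  {"slide": [0,0,0.19],"roll": 0},
])

```text
t: 13.22
eef_pos: [561.3, 336.1, 77.8]
tcp_rot: [-3.139, 0.001, 1.513]
ft_force: [0.4, 0.9, -1.2]
opening: 0.216
grip_force: 30.0
```

step_arm([
  {"slide": [0,0,0.03],"roll": 0},
  {"slide": [0,0,0.05],"roll": 0},
  {"slide": [0,0,0.063],"roll": 0},
  {"slide": [0,0,0.072],"roll": 0},
  {"slide": [0,0,0.072],"roll": 0},
])

```text
t: 13.85
eef_pos: [562.0, 337.4, 7.6]
tcp_rot: [3.141, 0.0, 1.514]
ft_force: [0.3, 0.6, -1.4]
opening: 0.217
grip_force: 30.0
```

step_arm([
  {"slide": [0,0,0],"roll": 0},
  {"slide": [0,0,0],"roll": 0},
  {"slide": [0,0,0],"roll": 0},
], fingers=0.46)

```text
t: 14.22
eef_pos: [561.9, 337.4, 8.0]
tcp_rot: [3.141, -0.0, 1.514]
ft_force: [1.3, -0.6, 0.1]
opening: 0.443
grip_force: 0.0
```

step_arm([
  {"slide": [0,0,-0.03],"roll": 0},
  {"slide": [0,0,-0.085],"roll": 0},
  {"slide": [0,0,-0.145],"roll": 0},
  {"slide": [0,0,-0.205],"roll": 0},
  {"slide": [0,0,-0.262],"roll": 0},
])

```text
t: 14.85
eef_pos: [561.5, 337.3, 272.1]
tcp_rot: [3.141, -0.0, 1.514]
ft_force: [0.0, -0.1, -0.1]
opening: 0.46
grip_force: 0.0
```

step_arm([
  {"slide": [-0.03,0.002,0],"roll": 0},
  {"slide": [-0.085,0.006,0],"roll": 0},
  {"slide": [-0.14,0.01,0],"roll": 0},
  {"slide": [-0.195,0.015,0],"roll": 0},
  {"slide": [-0.25,0.019,0],"roll": 0},
])

```text
t: 15.48
eef_pos: [566.3, 85.0, 269.9]
tcp_rot: [3.141, 0.0, 1.514]
ft_force: [1.0, 0.5, 0.5]
opening: 0.462
grip_force: 0.0
```

step_arm([
  {"slide": [-0.055,0.004,0],"roll": -0.02},
  {"slide": [-0.105,0.008,0],"roll": -0.04},
  {"slide": [-0.142,0.011,0],"roll": -0.06},
  {"slide": [-0.1573,0.0121,0],"roll": -0.08},
  {"slide": [-0.1573,0.0121,0],"roll": -0.08},
])

```text
t: 16.1
eef_pos: [569.5, -71.9, 269.7]
tcp_rot: [3.141, 0.0, 1.592]
ft_force: [0.9, 0.1, 0.1]
opening: 0.463
grip_force: 0.0
```

```bash
python3 look.py t4
```

```text
[569.5222121  -71.88022442 269.70253059] [3.14146469e+00 1.38948115e-04 1.59199074e+00] 0.4627522403333667
27 handle 85 y 26.9 x [-1.7 23.9] ztop 36.9
27 handend 38 y 26.6 x [40.3 51.7] ztop 36.4
27 bladetip 73 y 28.2 x [-110.5  -78.4] ztop 25.9
27 blade 38 y 28.1 x [-59.9 -45.2] ztop 25.1
81 handle 87 y 80.8 x [-1.5 23.9] ztop 38.0
81 handend 40 y 81.0 x [40.5 51.6] ztop 36.5
81 bladetip 49 y 82.5 x [-108.4  -78.7] ztop 24.6
81 blade 23 y 82.2 x [-59.9 -46.2] ztop 25.3
```

step_arm([
  {"slide": [0,0,0.05],"roll": 0},
  {"slide": [0,0,0.105],"roll": 0},
  {"slide": [0,0,0.155],"roll": 0},
  {"slide": [0,0,0.195],"roll": 0},
  {"slide": [0,0,0.21],"roll": 0},
])

```text
t: 16.77
eef_pos: [568.9, -69.9, 57.9]
tcp_rot: [-3.139, -0.001, 1.595]
ft_force: [-0.1, -0.5, 0.4]
opening: 0.461
grip_force: 0.0
```

step_arm([
  {"slide": [0,0,0.025],"roll": 0},
  {"slide": [0,0,0.04],"roll": 0},
  {"slide": [0,0,0.047],"roll": 0},
  {"slide": [0,0,0.047],"roll": 0},
])

```text
t: 17.27
eef_pos: [569.8, -71.0, 12.9]
tcp_rot: [3.141, 0.0, 1.594]
ft_force: [1.2, 0.6, -0.0]
opening: 0.461
grip_force: 0.0
```

step_arm([
  {"slide": [0,0,0],"roll": 0},
  {"slide": [0,0,0],"roll": 0},
  {"slide": [0,0,0],"roll": 0},
  {"slide": [0,0,0],"roll": 0},
], fingers=0)

```text
t: 17.77
eef_pos: [569.8, -71.1, 12.9]
tcp_rot: [3.141, 0.0, 1.594]
ft_force: [-0.4, 0.5, 3.4]
opening: 0.222
grip_force: 30.0
```

step_arm([
  {"slide": [0,0,-0.03],"roll": 0},
  {"slide": [0,0,-0.085],"roll": 0},
  {"slide": [0,0,-0.145],"roll": 0},
  {"slide": [0,0,-0.205],"roll": 0},
  {"slide": [0,0,-0.257],"roll": 0},
])

```text
t: 18.4
eef_pos: [569.4, -70.9, 272.0]
tcp_rot: [3.141, 0.0, 1.594]
ft_force: [1.2, -0.8, -1.6]
opening: 0.216
grip_force: 30.0
```

step_arm([
  {"slide": [0.03,-0.004,0],"roll": 0},
  {"slide": [0.085,-0.011,0],"roll": 0},
  {"slide": [0.14,-0.018,0],"roll": 0},
  {"slide": [0.195,-0.025,0],"roll": 0},
  {"slide": [0.25,-0.032,0],"roll": 0},
])

```text
t: 19.02
eef_pos: [531.3, 179.8, 269.5]
tcp_rot: [-3.141, 0.0, 1.594]
ft_force: [0.8, 0.5, -1.4]
opening: 0.214
grip_force: 30.0
```

step_arm([
  {"slide": [0.055,-0.007,0],"roll": 0.02},
  {"slide": [0.105,-0.014,0],"roll": 0.04},
  {"slide": [0.147,-0.019,0],"roll": 0.06},
  {"slide": [0.1627,-0.0205,0],"roll": 0.08},
  {"slide": [0.1627,-0.0205,0],"roll": 0.08},
])

```text
t: 19.65
eef_pos: [507.2, 341.1, 269.1]
tcp_rot: [-3.141, 0.0, 1.516]
ft_force: [-0.5, -0.5, -1.4]
opening: 0.218
grip_force: 30.0
```

step_arm([
  {"slide": [0,0,0.04],"roll": 0},
  {"slide": [0,0,0.09],"roll": 0},
  {"slide": [0,0,0.14],"roll": 0},
  {"slide": [0,0,0.175],"roll": 0},
  {"slide": [0,0,0.19],"roll": 0},
])

```text
t: 20.27
eef_pos: [507.4, 339.0, 77.9]
tcp_rot: [-3.139, 0.002, 1.513]
ft_force: [0.7, -0.9, -0.2]
opening: 0.218
grip_force: 30.0
```

step_arm([
  {"slide": [0,0,0.03],"roll": 0},
  {"slide": [0,0,0.05],"roll": 0},
  {"slide": [0,0,0.063],"roll": 0},
  {"slide": [0,0,0.072],"roll": 0},
  {"slide": [0,0,0.072],"roll": 0},
])

```text
t: 20.9
eef_pos: [507.9, 340.3, 7.8]
tcp_rot: [3.141, -0.0, 1.514]
ft_force: [-0.0, -0.7, -1.7]
opening: 0.219
grip_force: 30.0
```

step_arm([
  {"slide": [0,0,0],"roll": 0},
  {"slide": [0,0,0],"roll": 0},
  {"slide": [0,0,0],"roll": 0},
], fingers=0.46)

```text
t: 21.28
eef_pos: [507.8, 340.4, 8.0]
tcp_rot: [3.141, -0.0, 1.514]
ft_force: [-0.1, 0.2, -0.4]
opening: 0.444
grip_force: 0.0
```

step_arm([
  {"slide": [0,0,-0.03],"roll": 0},
  {"slide": [0,0,-0.085],"roll": 0},
  {"slide": [0,0,-0.145],"roll": 0},
  {"slide": [0,0,-0.205],"roll": 0},
  {"slide": [0,0,-0.262],"roll": 0},
])

```text
t: 21.9
eef_pos: [507.4, 340.2, 272.1]
tcp_rot: [3.141, -0.0, 1.514]
ft_force: [0.6, 0.6, -0.1]
opening: 0.459
grip_force: 0.0
```

step_arm([
  {"slide": [-0.03,0.01,0],"roll": 0},
  {"slide": [-0.085,0.03,0],"roll": 0},
  {"slide": [-0.14,0.048,0],"roll": 0},
  {"slide": [-0.195,0.067,0],"roll": 0},
  {"slide": [-0.25,0.086,0],"roll": 0},
])

```text
t: 22.52
eef_pos: [579.4, 84.1, 269.9]
tcp_rot: [3.141, 0.0, 1.514]
ft_force: [1.6, -0.1, 0.0]
opening: 0.46
grip_force: 0.0
```

step_arm([
  {"slide": [-0.055,0.019,0],"roll": -0.02},
  {"slide": [-0.105,0.036,0],"roll": -0.04},
  {"slide": [-0.139,0.047,0],"roll": -0.06},
  {"slide": [-0.1527,0.0521,0],"roll": -0.08},
  {"slide": [-0.1527,0.0521,0],"roll": -0.08},
])

```text
t: 23.15
eef_pos: [622.6, -70.4, 269.5]
tcp_rot: [-3.141, 0.0, 1.592]
ft_force: [-1.6, 0.8, 0.5]
opening: 0.46
grip_force: 0.0
```

```bash
python3 look.py t5
```

```text
[622.55069318 -70.42842069 269.47521397] [-3.14139297e+00  3.08496928e-05  1.59208454e+00] 0.4602067565304445
-27 handle 82 y -27.6 x [-2.  23.7] ztop 37.1
-27 handend 39 y -28.0 x [40.2 51.1] ztop 36.5
-27 bladetip 30 y -26.6 x [-110.  -78.] ztop 24.6
-27 blade 13 y -26.5 x [-59.1 -45.3] ztop 24.5
27 handle 84 y 26.7 x [-1.6 23.7] ztop 37.3
27 handend 39 y 26.9 x [40.1 51.3] ztop 35.8
27 bladetip 74 y 28.4 x [-110.6  -78.5] ztop 24.7
27 blade 35 y 28.7 x [-59.9 -45.2] ztop 24.5
81 handle 86 y 81.1 x [-1.9 24. ] ztop 37.5
81 handend 40 y 81.1 x [40.4 51.3] ztop 36.7
81 bladetip 50 y 82.7 x [-108.9  -78.1] ztop 24.0
81 blade 22 y 82.2 x [-60.  -46.9] ztop 24.0
```

step_arm([
  {"slide": [0,0,0.05],"roll": 0},
  {"slide": [0,0,0.105],"roll": 0},
  {"slide": [0,0,0.155],"roll": 0},
  {"slide": [0,0,0.195],"roll": 0},
  {"slide": [0,0,0.21],"roll": 0},
])

```text
t: 23.82
eef_pos: [621.7, -68.4, 57.9]
tcp_rot: [-3.139, -0.001, 1.594]
ft_force: [0.3, 0.8, -0.4]
opening: 0.458
grip_force: 0.0
```

step_arm([
  {"slide": [0,0,0.025],"roll": 0},
  {"slide": [0,0,0.04],"roll": 0},
  {"slide": [0,0,0.047],"roll": 0},
  {"slide": [0,0,0.047],"roll": 0},
])

```text
t: 24.32
eef_pos: [622.8, -69.5, 13.0]
tcp_rot: [3.141, 0.0, 1.594]
ft_force: [0.4, -0.3, 0.3]
opening: 0.454
grip_force: 0.0
```

step_arm([
  {"slide": [0,0,0],"roll": 0},
  {"slide": [0,0,0],"roll": 0},
  {"slide": [0,0,0],"roll": 0},
  {"slide": [0,0,0],"roll": 0},
], fingers=0)

```text
t: 24.82
eef_pos: [622.8, -69.7, 13.0]
tcp_rot: [3.141, 0.0, 1.594]
ft_force: [-0.9, 0.1, 5.1]
opening: 0.216
grip_force: 30.0
```

step_arm([
  {"slide": [0,0,-0.03],"roll": 0},
  {"slide": [0,0,-0.085],"roll": 0},
  {"slide": [0,0,-0.145],"roll": 0},
  {"slide": [0,0,-0.205],"roll": 0},
  {"slide": [0,0,-0.257],"roll": 0},
])

```text
t: 25.45
eef_pos: [622.4, -69.5, 272.0]
tcp_rot: [3.141, 0.0, 1.594]
ft_force: [0.5, 0.3, -2.4]
opening: 0.22
grip_force: 30.0
```

step_arm([
  {"slide": [0.03,-0.012,0],"roll": 0},
  {"slide": [0.085,-0.033,0],"roll": 0},
  {"slide": [0.14,-0.054,0],"roll": 0},
  {"slide": [0.195,-0.075,0],"roll": 0},
  {"slide": [0.25,-0.096,0],"roll": 0},
])

```text
t: 26.08
eef_pos: [519.8, 179.7, 269.5]
tcp_rot: [-3.141, 0.0, 1.594]
ft_force: [1.0, 1.0, -1.5]
opening: 0.222
grip_force: 30.0
```

step_arm([
  {"slide": [0.055,-0.021,0],"roll": 0.02},
  {"slide": [0.107,-0.041,0],"roll": 0.04},
  {"slide": [0.15,-0.057,0],"roll": 0.06},
  {"slide": [0.1668,-0.0634,0],"roll": 0.08},
  {"slide": [0.1668,-0.0634,0],"roll": 0.08},
])

```text
t: 26.7
eef_pos: [453.0, 344.3, 269.3]
tcp_rot: [-3.141, 0.0, 1.516]
ft_force: [-0.2, 0.3, -0.5]
opening: 0.22
grip_force: 30.0
```

step_arm([
  {"slide": [0,0,0.04],"roll": 0},
  {"slide": [0,0,0.09],"roll": 0},
  {"slide": [0,0,0.14],"roll": 0},
  {"slide": [0,0,0.175],"roll": 0},
  {"slide": [0,0,0.19],"roll": 0},
])

```text
t: 27.32
eef_pos: [453.6, 342.2, 77.9]
tcp_rot: [-3.139, 0.002, 1.513]
ft_force: [0.4, 0.2, -0.2]
opening: 0.216
grip_force: 30.0
```

step_arm([
  {"slide": [0,0,0.03],"roll": 0},
  {"slide": [0,0,0.05],"roll": 0},
  {"slide": [0,0,0.063],"roll": 0},
  {"slide": [0,0,0.072],"roll": 0},
  {"slide": [0,0,0.072],"roll": 0},
])

```text
t: 27.95
eef_pos: [453.9, 343.4, 7.7]
tcp_rot: [3.141, -0.0, 1.514]
ft_force: [0.0, 0.7, 0.1]
opening: 0.219
grip_force: 30.0
```

step_arm([
  {"slide": [0,0,0],"roll": 0},
  {"slide": [0,0,0],"roll": 0},
  {"slide": [0,0,0],"roll": 0},
], fingers=0.46)

```text
t: 28.32
eef_pos: [453.8, 343.6, 7.9]
tcp_rot: [3.141, -0.0, 1.514]
ft_force: [-0.0, 0.3, 0.4]
opening: 0.443
grip_force: 0.0
```

step_arm([
  {"slide": [0,0,-0.03],"roll": 0},
  {"slide": [0,0,-0.085],"roll": 0},
  {"slide": [0,0,-0.145],"roll": 0},
  {"slide": [0,0,-0.205],"roll": 0},
  {"slide": [0,0,-0.262],"roll": 0},
])

```text
t: 28.95
eef_pos: [453.3, 343.3, 272.1]
tcp_rot: [3.141, -0.0, 1.514]
ft_force: [0.6, 1.1, -0.4]
opening: 0.46
grip_force: 0.0
```

step_arm([
  {"slide": [-0.04,0.004,0],"roll": 0},
  {"slide": [-0.095,0.01,0],"roll": 0},
  {"slide": [-0.15,0.016,0],"roll": 0},
  {"slide": [-0.205,0.022,0],"roll": 0},
  {"slide": [-0.25,0.03,0],"roll": 0},
])

```text
t: 29.58
eef_pos: [469.0, 90.3, 269.9]
tcp_rot: [3.141, 0.0, 1.513]
ft_force: [0.1, -0.7, 0.5]
opening: 0.462
grip_force: 0.0
```

step_arm([
  {"slide": [-0.05,0.004,0],"roll": 0},
  {"slide": [-0.09,0.01,0],"roll": 0},
  {"slide": [-0.11,0.016,0],"roll": 0},
  {"slide": [-0.11,0.016,0],"roll": 0},
  {"slide": [-0.11,0.016,0],"roll": 0},
])

```text
t: 30.2
eef_pos: [478.8, -18.0, 269.7]
tcp_rot: [-3.142, -0.0, 1.514]
ft_force: [0.3, -0.4, -0.7]
opening: 0.462
grip_force: 0.0
```

```bash
python3 look.py t6
```

```text
[478.83316195 -17.99021185 269.67104326] [-3.14157730e+00 -7.77435479e-05  1.51385698e+00] 0.4615354791127168
-81 handle 88 y -80.0 x [-1.4 23.9] ztop 37.0
-81 handend 46 y -80.1 x [40.3 52.9] ztop 36.4
-81 bladetip 107 y -80.7 x [-107.4  -78.2] ztop 25.0
-81 blade 56 y -80.2 x [-60.  -45.6] ztop 24.9
-27 handle 83 y -27.6 x [-1.7 23.9] ztop 37.4
-27 handend 37 y -27.9 x [40.1 51.6] ztop 37.4
-27 bladetip 32 y -25.9 x [-109.2  -78.3] ztop 23.3
-27 blade 13 y -26.5 x [-59.5 -45.6] ztop 25.0
27 handle 86 y 26.9 x [-1.8 23.6] ztop 37.1
27 handend 39 y 26.9 x [40.1 51.4] ztop 35.5
27 bladetip 74 y 28.4 x [-110.4  -78.5] ztop 25.5
27 blade 38 y 28.3 x [-60. -45.] ztop 24.9
81 handle 85 y 80.8 x [-1.4 23.4] ztop 37.1
81 handend 40 y 81.2 x [40.2 51.4] ztop 35.9
81 bladetip 49 y 82.6 x [-108.8  -79.1] ztop 25.1
81 blade 23 y 81.8 x [-59.9 -45.3] ztop 25.4
```

View pics/t6.png

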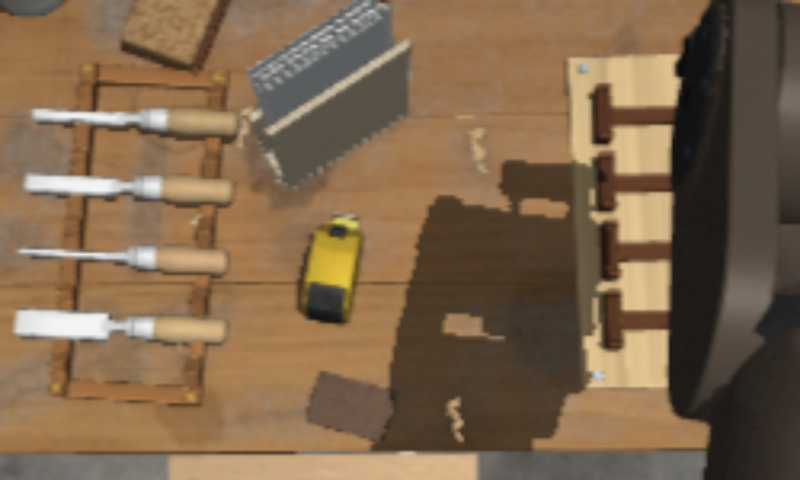

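All four chisels lie in their notches in reverse order (handles near column 200, rows 125 to 330 in the crop), and the bystanders are where they were.

```bash
python3 -c "
from cell import env
print(env.job_done())"
```

```text
the job is handed in; nothing more can be done
None
```

The job is handed in: all four chisels lie released in the long rack in reverse order, within about 2 mm of their notch lines, and the tape measure and offcut show no movement in the final picture.

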